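# Dock a board carrier and bolt it in

### The arm

A 6-joint arm with a two-finger parallel gripper is mounted at the origin on the work surface. World frame = base frame: x ahead of the robot, y to its left, z up, the work surface at z = 0. Lengths are in m, angles in rad, forces in N, time in s.
With the tool pointing down it reaches from about 0.275 to 0.75 m from the base axis. Payload 10.2 kg.
Tool frame: the origin (TCP) lies between the finger pads; the fingertips stand 17 mm ahead of it and the grasp point (between the pads) lies 2 mm behind it; z points along the fingers, y is the line along which they close (so a half turn about z gives the same grasp; the last joint's range is limited). The gripper opens to 85 mm and grips with 20 to 120 N. Pads are 22 mm wide; open, the fingers measure 114 mm over their backs; the gripper's body (76 mm by 85 mm) begins 54 mm behind the grasp point. The pads swing forward as they close: fully open they stand 13 mm farther back than shut.
Start: joints at [-0.223, 0.313, 1.498, -0, 1.331, -0.223], TCP at [0.525, -0, 0.248] pointing down, gripper open.
Joint ranges: [-2.94, 2.94], [-0.97, 2.17], [0.19, 2.56], [-1.23, 4.37], [0.02, 3.11], [-2.88, 2.88]. Speed limits (rad/s): [2.39, 2.39, 3.01, 3.14, 3.14, 3.14].

### API

Orientations are given as a rotation vector (axis times angle).
In Python, from plant import bot gives the robot as it stands.
- The arm moves only by the shell command python3 -m pendant 'ROWS' [FORCE]. ROWS is JSON, a list of rows, each an object of numbers: "wx", "wy", "wz": the turn, a rotation vector about the tool's x, y, z as a fraction of full scale; "dx", "dy", "dz": the shift along the tool's x, y, z as a fraction of full scale; "gripper": the opening, from -1 (shut) to 1 (fully open). In form: [{"wx": .., "wy": .., "wz": .., "dx": .., "dy": .., "dz": .., "gripper": ..}, ...]. A call has exactly 8 rows; each row shifts and turns the commanded pose from where the row before left it, along the tool's axes as they then stand; what a row does not reach is not made up. Full scale, the value 1, is 0.04 m for a shift and 5 degrees for a turn. A row lasts 1/10 s, in which the tool goes at most 50 mm and 8.59 degrees, less where a joint would pass 70% of its speed; a pose out of reach is approached as far as the arm can. A call with a number of a shift or a turn outside -1 to 1 is refused whole. A call with a gripper value outside its range is refused whole. The fingers move at their own pace and stop on an object; FORCE is the grip in N (left out, the last holds). Time passes only in rows, so rows that do not move let the fingers close, or fill a call up. It gives the time, the measured TCP pose, the force, the opening and the grip force at its end, in the units of the state.
- bot.read_state(): the state, without advancing time (a new reading comes with each control period).
- bot.camera(name): name is "scene" or "side" or "wrist"; returns a dict with "color" (400x640x3 uint8, blue, green, red), "fx", "fy", "cx", "cy" (pixels), "k1" (the pictures are not rectified: a ray, as slopes to the right and down, at radius r is drawn at 1 + k1 r^2 times it, then the intrinsics apply), "origin" and "attitude" of the camera in the world. Camera axes: x right, y up, looking along -z (the intrinsics and any distortion apply to the point x, -y, -z); pixel columns grow to the right and rows downward; lengths in m; the calibration is good to about 2 mm. A picture is of the moment at which its call begins. There is no depth.
- bot.hand_in(): hands the job in; it is judged then, once.
Trained networks look in the newest picture that a camera, given by its name, has taken for a name from the list of things; names that differ only in an ending like _2 or _b are one class to them, and where a whole thing is asked for, a point or a joint stands for the part that bears it (a point fixed in the world has none). Each returns a list of dicts, best first, with "confidence" (0 to 1); they miss things now and then, are a little off and sometimes report something else, mostly with a low value. They report only what shows in the picture. A call takes as long as a camera call. They do not tell look-alikes from the thing itself.
- bot.silhouettes(thing, camera): "mask" (400x640 bool, what is visible of it) and "location" ([row, column] in pixels, amid what is visible of it).
The state is a dict: "t": time; "joint_pos": joint angles; "qvel": joint speeds; "joint_torque": joint torques, N m; "eef_pos": TCP position; "ee_rot": TCP orientation; "contact_force": force on the tool from outside, world axes, zero at the start; "torque": the same for the moment, N m; "grip_width": finger opening in m; "gripper_force": force on a finger pad.
Only numpy, scipy, OpenCV 4.12 (cv2) and the standard library are available. Lean on these libraries where they do the work, as an engineer would, in place of code of your own. Each camera call takes 0.05 s, during which the arm holds its last target. There are 200 camera calls.

### The job

Load the board carrier (the aluminium tray with the bow handle) into the test dock: set it flat between the dock's guides, nose first, slide it fully home under the hood, then slide the dock's bolt all the way across behind it into its keeper. Leave everything else on the bench where it is.

Things in the scene. Friction and masses are not known exactly. Their poses are not given: they have to be found in the camera images.
- dock: Grey test dock, fixed. Origin: its underside, mid-channel, 2 mm above the bench. +x runs from the open end into the dock, +y to the bolt's side, z up. Channel floor 12 mm above the origin, x -101 to +131 mm. Guides along both sides: inner faces y = +-36 mm, tops z = 26 mm. Open above up to x = 61 mm, hooded beyond. End stop face at x = 115 mm. The bolt crosses at x = -15 mm.
- hood_edge (a point): On the dock: middle of the hood's lower front edge, dock (61, 0, 31) mm, axes as the dock's. From here the hood roofs the channel to x = 127 mm: 19 mm clear above the channel floor, y +-50, top z = 57 mm.
- dock_home (a point): On the dock, dock (55, 0, 12) mm: where the carrier's origin is when it lies flat, fully home against the end stop, its axes along the dock's.
- keeper (a point): Centre of the keeper, a steel staple like a small bridge, 24 mm long, at dock (-15, -52, 20) mm, its top at z = 33 mm. The bolt's nose ends inside it. On the other (+y) side the bolt's steel housing lies at y 45 to 212, x -32 to +2 mm, tops at z = 28 mm, its two end straps 32 mm.
- carrier: Board carrier, loose, 0.2 to 0.4 kg, flat on the mat left or right of the dock: aluminium tray 120 mm long (x), 64 wide, 8 thick, with a green board (13 mm tall in all, handle aside). Nose at +x, 52 mm wide over its last 13 mm. Origin: underside, middle. Black bow handle on two posts over the rear half; handle top 57 mm above the origin.
- carrier_handle (a point): Centre of the carrier's handle bar, at carrier (-20, 0, 48) mm, axes as the carrier's. The bar is 56 mm long (along x), 16 wide (y), 18 tall; about 26 mm of free space under it between its two end posts.
- bolt_knob (a point): Middle of the bolt's upright round knob: 20 mm in diameter, from 46 to 80 mm above the dock's origin (this point at 63 mm), on a 12 mm stem. At dock x = -15 mm, y = 178 mm minus the joint value. Moving it towards dock -y throws the bolt. Axes as the dock's.
- bolt (a joint): Bolt travel, m: 0 drawn back, 0.106 fully home in the keeper (end of travel). A 14 mm square steel bar 160 mm long, 13 to 27 mm above the dock's origin, nose at dock y = 48 mm minus this value. Stays where left, about 3 N of friction. Starts drawn back clear of the channel (0 to 0.009).
- spare_board: Bystander: loose bare green circuit board 100 x 70 mm, up to 20 mm tall, without tray or handle; origin underside centre. It lies left or right of the dock, wherever the carrier is not.
- flux_jar: Bystander: loose blue jar, 64 mm in diameter, 60 mm tall; origin underside centre.
- screwdriver: Bystander: loose screwdriver 160 mm long, lying between robot and dock; origin under its middle.
- parts_tray: Bystander: loose blue tray of components 100 x 130 x 35 mm; origin underside centre.
- mug: Bystander: white mug, 80 mm across, 90 mm tall; origin underside centre.
- wire_spool: Bystander: standing spool, 72 mm across, 50 mm tall; origin underside centre.
Mind the look-alikes: they are no part of the job. Leave any orange look-alike of the carrier alone.

How it is judged:
On the way, in this order (a step that is already met when the one before it is completed fails the run):
1. the carrier lies flat in the dock, fully home under the hood, with the bolt still drawn back (x of carrier in the frame of dock between 0.049 and 0.06 m and y of carrier in the frame of dock between -0.008 and 0.008 m and z of carrier in the frame of dock between 0.009 and 0.016 m and angle between carrier's own z axis and vertical below 0.06 rad and value of joint bolt below 0.03 m), for 0.2 s.
2. the bolt is across behind the carrier and fully in its keeper (value of joint bolt above 0.096 m), for 0.2 s.
At the end, for the whole second after the job is handed in: The carrier lies flat in the dock's channel (tilt under 0.06 rad, within 8 mm of the middle), within 6 mm of its home place against the end stop, at rest; the bolt is within 10 mm of the end of its travel, in the keeper (x of carrier in the frame of dock between 0.049 and 0.06 m and y of carrier in the frame of dock between -0.008 and 0.008 m and z of carrier in the frame of dock between 0.009 and 0.016 m and angle between carrier's own z axis and vertical below 0.06 rad and value of joint bolt above 0.096 m and linear speed of carrier below 0.02 m/s); the robot touches nothing.
It fails at once if one of the other loose things (the spare bare circuit board, the flux jar, the screwdriver, the parts tray, the mug, the wire spool) is moved more than 30 mm (distance of any of spare_board, flux_jar, screwdriver, parts_tray, mug, wire_spool from where it was at the start of the episode above 0.03 m).
It also fails if it takes over 50 s, if anything falls off the work surface, if the arm or the gripper's body presses on something with over 40 N, if the wrist force passes 120 N, or if a joint passes its speed limit or range.

## Working session

There is one attempt and no reset: what is moved stays moved. The work goes in short steps, Python scripts to look and compute and a shell command to move; the robot and the scene stay as the last step left them, time stands still between calls to the robot, and variables do not carry over. Pictures are saved under pics/ and viewed, at most 10 in all, crops included, and the job is handed in when it is done.

```bash
mkdir -p pics; ls
cat > h.py <<'E'
import numpy as np, cv2
from scipy.spatial.transform import Rotation as R
from plant import bot
def att(c):
    a=np.array(c["attitude"],float)
    if a.shape==(3,3): return a
    return (R.from_rotvec(a) if a.size==3 else R.from_quat(a)).as_matrix()
def K(c): return np.array([[c["fx"],0,c["cx"]],[0,c["fy"],c["cy"]],[0,0,1]]), np.array([c["k1"],0,0,0,0.])
def ray(c,uv):
    k,d=K(c); p=cv2.undistortPoints(np.array(uv,float).reshape(-1,1,2),k,d)[:,0]
    return np.c_[p[:,0],-p[:,1],-np.ones(len(p))]@att(c).T
def onz(c,uv,z):
    r=ray(c,uv); o=np.array(c["origin"]); return o+r*((z-o[2])/r[:,2])[:,None]
def proj(c,P):
    q=(np.array(P,float).reshape(-1,3)-c["origin"])@att(c); s=np.c_[q[:,0],-q[:,1]]/-q[:,2:]
    s=s*(1+c["k1"]*(s**2).sum(1))[:,None]
    return s*[c["fx"],c["fy"]]+[c["cx"],c["cy"]]
E
python3 - <<'E'
from h import *
import pickle
D={}
for n in ["scene","side","wrist"]:
    c=bot.camera(n); D[n]=c; cv2.imwrite(f"pics/{n}0.png",c["color"])
    print(n,c["origin"],np.array(c["attitude"]).round(3).tolist(),c["fx"],c["k1"])
    for t in ["dock","carrier","carrier_handle","bolt_knob","keeper","spare_board","flux_jar","screwdriver","parts_tray","mug","wire_spool"]:
        s=bot.silhouettes(t,n); D[n,t]=s
        print(t,[(round(x["confidence"],2),np.round(x["location"]).tolist(),int(x["mask"].sum())) for x in s][:4])
pickle.dump(D,open("d0.pkl","wb")); print(bot.read_state())
E
```

```text
pics
scene [ 1.31886601 -0.52614803  0.77865619] [0.874, 0.493, 0.92] 364.9350564576108 -0.03794623386233248
dock [(0.72, [238.0, 357.0], 2684)]
carrier [(0.87, [256.0, 235.0], 612), (0.58, [226.0, 268.0], 605), (0.58, [206.0, 206.0], 440)]
carrier_handle [(0.65, [257.0, 236.0], 654), (0.58, [225.0, 266.0], 595), (0.52, [291.0, 261.0], 679), (0.26, [183.0, 453.0], 677)]
bolt_knob [(0.61, [223.0, 388.0], 185), (0.38, [240.0, 354.0], 2632)]
keeper [(0.74, [186.0, 397.0], 240), (0.72, [236.0, 352.0], 2864)]
spare_board [(0.84, [189.0, 397.0], 275), (0.48, [238.0, 351.0], 2821), (0.26, [184.0, 454.0], 634)]
flux_jar [(0.74, [291.0, 264.0], 703)]
screwdriver [(0.64, [218.0, 308.0], 113)]
parts_tray [(0.86, [214.0, 440.0], 903), (0.68, [254.0, 233.0], 683)]
mug [(0.75, [182.0, 454.0], 699)]
wire_spool [(0.68, [310.0, 174.0], 555)]
side [0.16308902 0.86672929 1.00837464] [0.155, -1.089, -2.656] 436.77137651840343 -0.023979739753837756
dock [(0.85, [218.0, 258.0], 3461)]
carrier [(0.69, [192.0, 345.0], 617), (0.59, [162.0, 339.0], 538)]
carrier_handle [(0.9, [192.0, 345.0], 556), (0.66, [162
[... 973 characters left out ...]
: array([-2.23429910e-01,  3.12898965e-01,  1.49769160e+00, -2.79665262e-05,
        1.33100771e+00, -2.23416771e-01]), 'qvel': array([ 2.24116460e-05, -8.76426925e-04,  1.55509208e-04, -8.36749376e-04,
        6.90197919e-04, -3.07610803e-04]), 'joint_torque': array([ 1.05741256e-04, -4.12162578e+01, -2.59899795e+01, -1.97964796e-04,
        5.07315563e-04,  1.62895054e-05]), 'eef_pos': array([ 5.25005738e-01, -3.58111955e-05,  2.48297872e-01]), 'ee_rot': array([ 2.22144181e+00,  2.22142738e+00, -4.08094762e-05]), 'contact_force': array([ 0.46168284, -0.23830205, -0.99253878]), 'torque': array([ 0.00372059, -0.01764541,  0.01132352]), 'gripper_force': 0.0, 'grip_width': 0.08510552678121346}
```

Run:
```python
import cv2,numpy as np
s=cv2.imread("pics/scene0.png")[150:350,140:490]; d=cv2.imread("pics/side0.png")[100:400,150:450]
a=cv2.resize(s,(800,457)); cv2.imwrite("pics/s1.png",a)
cv2.imwrite("pics/d1.png",cv2.resize(d,(600,600)))
```

```text
(no output)
```

View pics/s1.png

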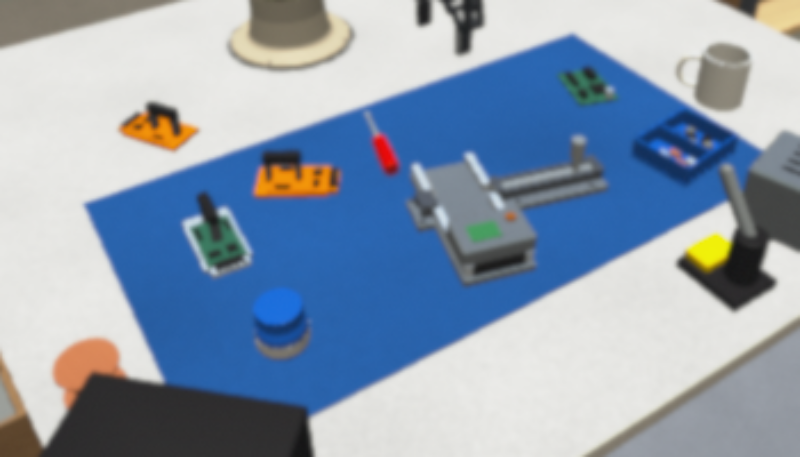

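View pics/d1.png

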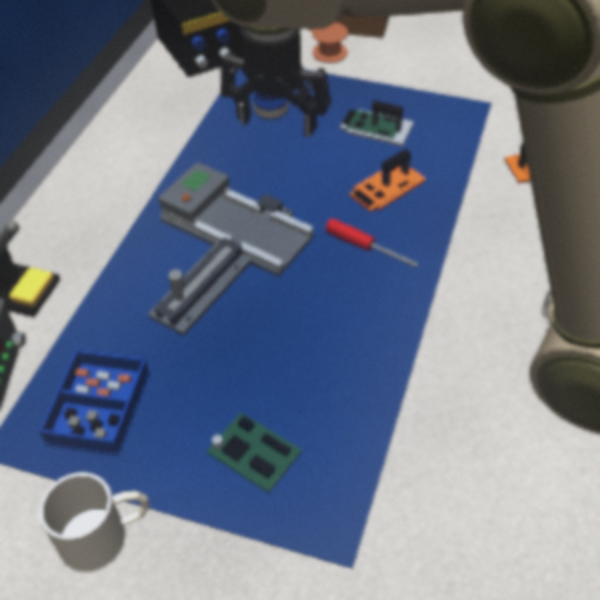

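View pics/wrist0.png

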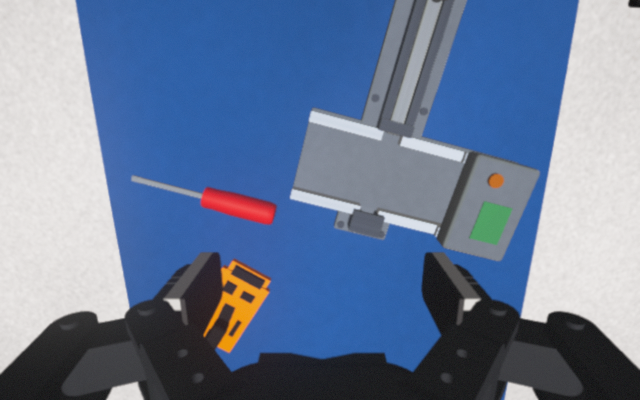

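```bash
cat > est.py <<'E'
from h import *
def rect(mask,c,z):
    m=mask.astype(np.uint8); ys,xs=np.nonzero(m)
    P=onz(c,np.c_[xs,ys],z)[:,:2]*1000
    return cv2.minAreaRect(P.astype(np.float32))
E
python3 - <<'E'
from est import *
import pickle
D=pickle.load(open("d0.pkl","rb"))
for n in ["scene","side"]:
    for t,z in [("carrier",.01),("bolt_knob",.065),("flux_jar",.03),("screwdriver",.01),("wire_spool",.025),("spare_board",.01),("parts_tray",.02),("mug",.045)]:
        for s in D[n,t][:2]:
            print(n,t,round(s["confidence"],2),onz(D[n],[s["location"][::-1]],z)[0].round(3),rect(s["mask"],D[n],z) if t=="carrier" else "")
c=D["wrist"]
u=[(470,153),(540,172),(502,261),(438,236)]
print("hood top",onz(c,u,.059).round(4))
print("floor end",onz(c,[(313,109),(291,199)],.02).round(4))
im=c["color"][90:280,270:560]
cv2.imwrite("pics/dockcrop.png",cv2.resize(im,None,fx=2.7,fy=2.7,interpolation=cv2.INTER_CUBIC))
im=D["side"]["color"][140:200,300:380]; im2=D["scene"]["color"][230:290,195:275]
cv2.imwrite("pics/carr.png",np.hstack([cv2.resize(i,(400,300),interpolation=cv2.INTER_CUBIC) for i in (im,im2)]))
E
```

```text
scene carrier 0.87 [ 0.474 -0.327  0.01 ] ((449.7397766113281, -325.58380126953125), (64.60020446777344, 170.06948852539062), 88.5658950805664)
scene carrier 0.58 [ 0.396 -0.18   0.01 ] ((397.31793212890625, -169.90225219726562), (123.38702392578125, 108.53892517089844), 56.929420471191406)
scene bolt_knob 0.61 [0.655 0.122 0.065] 
scene bolt_knob 0.38 [ 0.662 -0.019  0.065] 
scene flux_jar 0.74 [ 0.668 -0.316  0.03 ] 
scene screwdriver 0.64 [ 0.429 -0.045  0.01 ] 
scene wire_spool 0.68 [ 0.598 -0.537  0.025] 
scene spare_board 0.84 [0.458 0.338 0.01 ] 
scene spare_board 0.48 [0.598 0.021 0.01 ] 
scene parts_tray 0.86 [0.669 0.347 0.02 ] 
scene parts_tray 0.68 [ 0.474 -0.332  0.02 ] 
scene mug 0.75 [0.58  0.517 0.045] 
side carrier 0.69 [ 0.403 -0.179  0.01 ] ((403.69964599609375, -186.2763671875), (157.18572998046875, 82.92525482177734), 60.913490295410156)
side carrier 0.59 [ 0.461 -0.325  0.01 ] ((462.2113952636719, -336.15771484375), (110.82817077636719, 122.69316101074219), 87.59039306640625)
side bolt_knob 0.7 [0.603 0.164 0.065] 
side flux_jar 0.67 [ 0.643 -0.284  0.03 ] 
side screwdriver 0.66 [ 0.418 -0.046  0.01 ] 
side wire_spool 0.79 [ 0.618 -0.507  0.025] 
side spare_board 0.73 [0.441 0.347 0.01 ] 
side parts_tray 0.64 [0.668 0.346 0.02 ] 
side parts_tray 0.43 [0.63  0.032 0.02 ] 
side mug 0.75 [0.592 0.513 0.045] 
side mug 0.42 [0.617 0.058 0.045] 
hood top [[ 0.6626  0.0208  0.059 ]
 [ 0.7322  0.0028  0.059 ]
 [ 0.7095 -0.0908  0.059 ]
 [ 0.6405 -0.0629  0.059 ]]
floor end [[ 0.5149  0.0594  0.02  ]
 [ 0.4903 -0.0357  0.02  ]]
```

View pics/dockcrop.png

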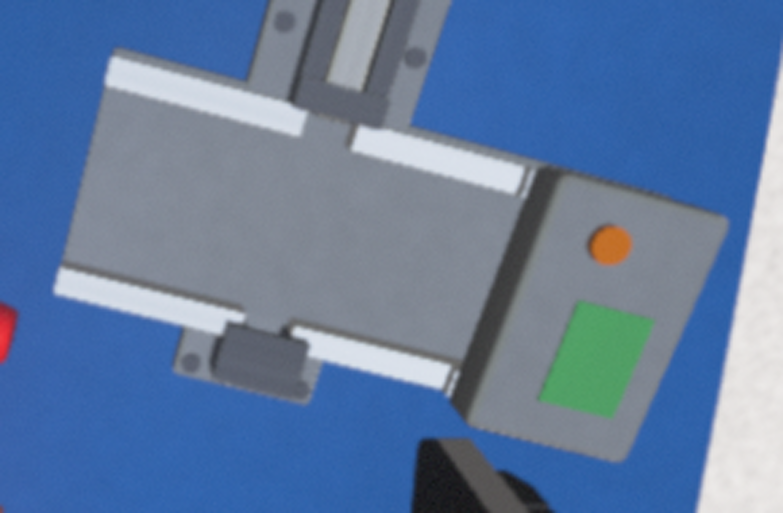

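View pics/carr.png

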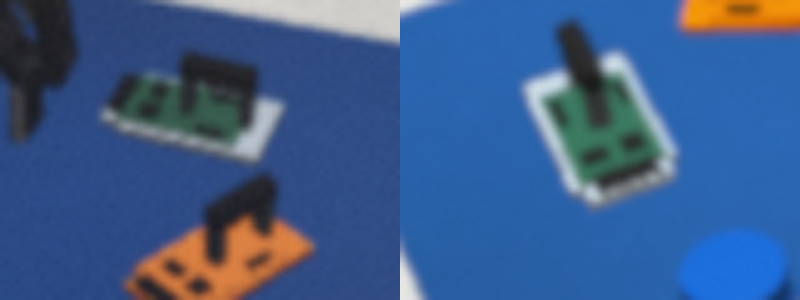

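Candidates: green board on aluminium tray, scene (235,256) / side (339,162), which is the carrier. The orange look-alikes are at scene (268,226) and (206,206), and the spare bare board without a handle is at (397,189). The crop confirms the first: silver tray, green board, handle at the robot end, nose pointing +x. Next I fit the dock and move the wrist camera over the carrier.

```bash
cat >> est.py <<'E'
from scipy.optimize import least_squares
def fitpose(views,z0,g):
    # views: list of (cam, uv, pts[mm])
    def f(p):
        r=[]
        for c,uv,P in views:
            P=np.array(P,float)/1000; W=P@R.from_euler("z",p[2]).as_matrix().T+[p[0],p[1],z0]
            r.append((proj(c,W)-uv).ravel())
        return np.concatenate(r)
    s=least_squares(f,g,loss="soft_l1"); return s.x,f(s.x)
E
python3 - <<'E'
from est import *
import pickle
c=pickle.load(open("d0.pkl","rb"))["wrist"]
q=np.array([(567,175),(470,428),(620,460),(728,218),(106,90),(65,268),(303,134),(350,150),(290,325),(244,310)])/2.7+[270,90]
P=[(61,50,57),(61,-50,57),(127,-50,57),(127,50,57),(-101,36,26),(-101,-36,26)]
x,r=fitpose([(c,q[:6],P)],.002,[.6,0,-.23]); print(x,r.reshape(-1,2).round(1).tolist())
E
python3 -m pendant '[{"dx":-1,"dy":-0.2},{"dx":-1,"dy":-0.2},{"dx":-1,"dy":-0.2},{"dx":-1,"dy":-0.2},{"dx":-1,"dy":-0.2},{"dx":-1,"dy":-0.2},{},{}]'
python3 - <<'E'
from est import *
import pickle
c=bot.camera("wrist");s=bot.silhouettes("carrier","wrist");h=bot.silhouettes("carrier_handle","wrist")
pickle.dump((c,s,h),open("d1.pkl","wb")); cv2.imwrite("pics/w1.png",c["color"])
for x in s+h: print(x["confidence"],x["location"],onz(c,[x["location"][::-1]],.01),rect(x["mask"],c,.01))
E
```

```text
[ 0.60023703 -0.01330808 -0.24873955] [[-0.5, -1.1], [-1.0, 0.2], [3.5, 2.6], [4.1, 0.1], [-0.1, -0.8], [-1.0, 0.7]]
0.91 [300.6, 234.3] [[ 0.41596908 -0.16929473  0.01      ]] ((410.6636962890625, -179.71820068359375), (126.42656707763672, 61.00590515136719), 61.58103561401367)
0.86 [304.3, 237.7] [[ 0.41978888 -0.1745298   0.01      ]] ((417.7647399902344, -181.47467041015625), (132.13601684570312, 61.502750396728516), 71.23673248291016)invalid input at $[0]: expected keys wx, wy, wz, dx, dy, dz, gripper
```

View pics/w1.png

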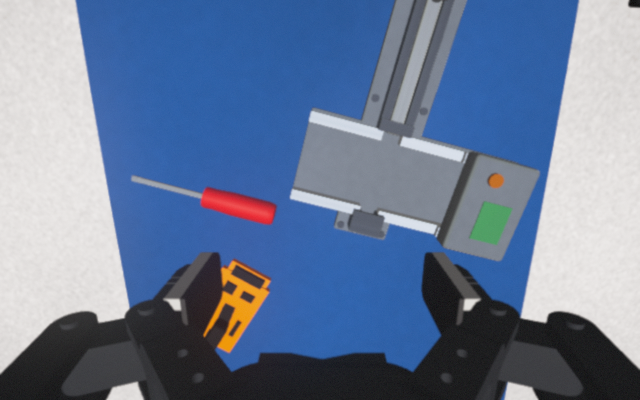

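The move was refused because every key is required, so this picture is the same view as before. I'll resend it in full.

```bash
python3 -m pendant '[{"wx":0,"wy":0,"wz":0,"dx":-1,"dy":-0.2,"dz":0,"gripper":1},{"wx":0,"wy":0,"wz":0,"dx":-1,"dy":-0.2,"dz":0,"gripper":1},{"wx":0,"wy":0,"wz":0,"dx":-1,"dy":-0.2,"dz":0,"gripper":1},{"wx":0,"wy":0,"wz":0,"dx":-1,"dy":-0.2,"dz":0,"gripper":1},{"wx":0,"wy":0,"wz":0,"dx":-1,"dy":-0.2,"dz":0,"gripper":1},{"wx":0,"wy":0,"wz":0,"dx":-1,"dy":-0.2,"dz":0,"gripper":1},{"wx":0,"wy":0,"wz":0,"dx":0,"dy":0,"dz":0,"gripper":1},{"wx":0,"wy":0,"wz":0,"dx":0,"dy":0,"dz":0,"gripper":1}]'
python3 - <<'E'
from est import *
import pickle
c=bot.camera("wrist");s=bot.silhouettes("carrier","wrist");h=bot.silhouettes("carrier_handle","wrist")
pickle.dump((c,s,h),open("d1.pkl","wb")); cv2.imwrite("pics/w2.png",c["color"])
for x in s+h: print(x["confidence"],x["location"],onz(c,[x["location"][::-1]],.01),rect(x["mask"],c,.01))
print(c["origin"],c["attitude"])
cv2.imwrite("pics/w2.png",cv2.resize(c["color"],(800,500)))
E
```

```text
t: 2.75
eef_pos: [0.4768, -0.2405, 0.2481]
ee_rot: [-2.223, -2.219, -0.0]
contact_force: [0.0, 0.2, -0.3]
grip_width: 0.0854
gripper_force: 0.0
0.97 [103.6, 254.7] [[ 0.40607646 -0.17562411  0.01      ]] ((407.6723327636719, -179.155517578125), (120.712158203125, 63.45195007324219), 58.11161422729492)
0.64 [226.7, 54.7] [[ 0.16476652 -0.31212649  0.01      ]] ((164.9696044921875, -312.080078125), (128.8571319580078, 63.857784271240234), 31.40320587158203)
0.61 [237.5, 312.6] [[ 0.46473037 -0.32549162  0.01      ]] ((466.3823547363281, -324.8330078125), (67.56147003173828, 120.3883285522461), 85.66744232177734)
0.98 [235.3, 313.6] [[ 0.46591274 -0.322748    0.01      ]] ((466.8172912597656, -324.762451171875), (68.53238677978516, 123.44113159179688), 86.56429290771484)
0.69 [107.5, 258.0] [[ 0.40929919 -0.17956169  0.01      ]] ((407.9911804199219, -179.29995727539062), (120.86172485351562, 63.972293853759766), 57.743690490722656)
0.61 [223.8, 54.7] [[ 0.16558324 -0.30853008  0.01      ]] ((165.0775146484375, -312.29351806640625), (129.50131225585938, 65.360595703125), 31.887725830078125)
[ 0.47609475 -0.17046419  0.3743391 ] [-0.28265047  0.00133569 -0.00179261]
```

View pics/w2.png

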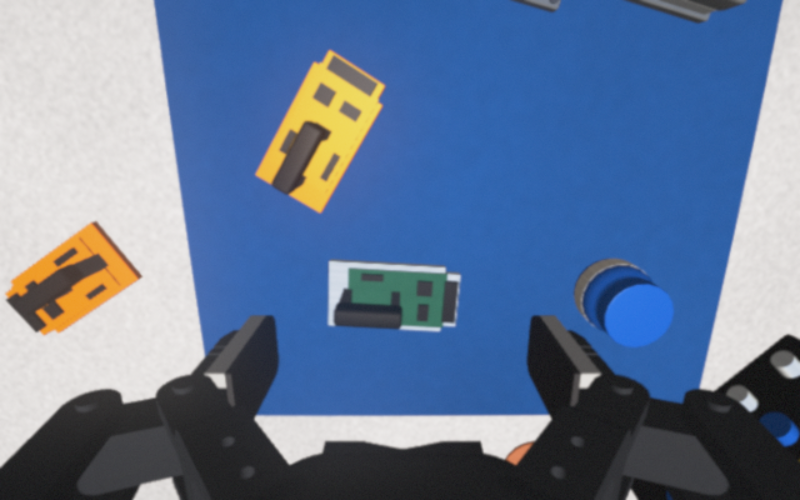

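The picture shows the aluminium-and-green carrier at about (395,297) of 800x500, nose to the right. The orange look-alikes are at (320,130) and (72,278), and the jar at (625,300). Fitting the carrier pose.

Run:
```python
from est import *
import pickle
c,s,h=pickle.load(open("d1.pkl","rb"))
q=np.array([(330,261),(329,327),(446,265),(441,331),(460,274),(457,326)])/1.25
P=[(-60,32,8),(-60,-32,8),(47,32,8),(47,-32,8),(60,26,8),(60,-26,8)]
x,r=fitpose([(c,q,P)],0,[.467,-.325,-.05]); print(x,r.reshape(-1,2).round(1).tolist())
# model reprojection of handle top & centre (in 800 px)
W=lambda P:np.array(P)/1000@R.from_euler("z",x[2]).as_matrix().T+[x[0],x[1],0]
print("handle top px",(proj(c,W([(-48,8,57),(8,8,57),(8,-8,57),(-48,-8,57)]))*1.25).round(0).tolist())
print("handle",W([(-20,0,48)]))
# refine mask-based: silhouette
best=[m for m in h if m["confidence"]>.9][0]["mask"].astype(np.uint8)
cont=max(cv2.findContours(best,0,2)[0],key=cv2.contourArea)
print(cv2.minAreaRect(cont))
c0=pickle.load(open("d0.pkl","rb"))["wrist"]
q=np.array([(567,175),(470,428),(106,90),(65,268)])/2.7+[270,90]
P=[(61,50,57),(61,-50,57),(-101,36,26),(-101,-36,26)]
x,r=fitpose([(c0,q,P)],.002,[.6,0,-.23]); print("dock",x,r.reshape(-1,2).round(1).tolist())
```

```text
[ 0.46740102 -0.32686601 -0.04781856] [[-0.6, 0.8], [0.3, -1.0], [0.5, 1.7], [0.4, -0.4], [0.2, -0.0], [-1.1, -0.5]]
handle top px [[334.0, 310.0], [403.0, 312.0], [402.0, 330.0], [334.0, 327.0]]
handle [[ 0.44742388 -0.32591     0.048     ]]
((314.596923828125, 236.25538635253906), (106.50244140625, 54.915321350097656), 3.1798300743103027)
dock [ 0.60089102 -0.01363291 -0.24871685] [[0.2, -0.7], [-0.3, 0.5], [0.5, -0.4], [-0.4, 1.0]]
```

```bash
python3 -m pendant '[{"wx":0,"wy":0,"wz":0,"dx":-0.71,"dy":-0.245,"dz":0,"gripper":1},{"wx":0,"wy":0,"wz":0,"dx":-0.71,"dy":-0.245,"dz":0,"gripper":1},{"wx":0,"wy":0,"wz":0,"dx":-0.71,"dy":-0.245,"dz":0,"gripper":1},{"wx":0,"wy":0,"wz":1,"dx":0,"dy":0,"dz":0.25,"gripper":1},{"wx":0,"wy":0,"wz":1,"dx":0,"dy":0,"dz":0.25,"gripper":1},{"wx":0,"wy":0,"wz":1,"dx":0,"dy":0,"dz":0.25,"gripper":1},{"wx":0,"wy":0,"wz":1,"dx":0,"dy":0,"dz":0.25,"gripper":1},{"wx":0,"wy":0,"wz":1,"dx":0,"dy":0,"dz":0.25,"gripper":1}]'
python3 -m pendant '[{"wx":0,"wy":0,"wz":1,"dx":0,"dy":0,"dz":0.2,"gripper":1},{"wx":0,"wy":0,"wz":1,"dx":0,"dy":0,"dz":0.2,"gripper":1},{"wx":0,"wy":0,"wz":1,"dx":0,"dy":0,"dz":0.2,"gripper":1},{"wx":0,"wy":0,"wz":1,"dx":0,"dy":0,"dz":0.2,"gripper":1},{"wx":0,"wy":0,"wz":1,"dx":0,"dy":0,"dz":0.2,"gripper":1},{"wx":0,"wy":0,"wz":1,"dx":0,"dy":0,"dz":0.2,"gripper":1},{"wx":0,"wy":0,"wz":1,"dx":0,"dy":0,"dz":0.2,"gripper":1},{"wx":0,"wy":0,"wz":1,"dx":0,"dy":0,"dz":0.2,"gripper":1}]'
python3 -m pendant '[{"wx":0,"wy":0,"wz":1,"dx":0,"dy":0,"dz":0,"gripper":1},{"wx":0,"wy":0,"wz":1,"dx":0,"dy":0,"dz":0,"gripper":1},{"wx":0,"wy":0,"wz":1,"dx":0,"dy":0,"dz":0,"gripper":1},{"wx":0,"wy":0,"wz":1,"dx":0,"dy":0,"dz":0,"gripper":1},{"wx":0,"wy":0,"wz":1,"dx":0,"dy":0,"dz":0,"gripper":1},{"wx":0,"wy":0,"wz":0.54,"dx":0,"dy":0,"dz":0,"gripper":1},{"wx":0,"wy":0,"wz":0,"dx":0,"dy":0,"dz":0,"gripper":1},{"wx":0,"wy":0,"wz":0,"dx":0,"dy":0,"dz":0,"gripper":1}]'
cat >> est.py <<'E'
def tool():
    s=bot.read_state(); M=R.from_rotvec(s["ee_rot"]).as_matrix(); return np.array(s["eef_pos"]),M
def go(target,yaw):
    """remaining shift in tool axes (units of 0.04 m) and turn (units of 5 deg); yaw = wanted world yaw of tool x"""
    p,M=tool(); d=M.T@(np.array(target)-p)/.04
    y=np.arctan2(M[1,0],M[0,0]); w=-np.degrees((yaw-y+np.pi)%(2*np.pi)-np.pi)/5
    print("tcp",p.round(4),"yaw",round(y,4),"tilt",np.degrees(np.arccos(-M[2,2])).round(2),"shift",d.round(3),"turn wz",round(w,3))
E
python3 -c "
from est import *
go([.4474,-.3259,.046],-.050); print(bot.read_state()['t'],bot.read_state()['joint_pos'])
import pickle;c=bot.camera('wrist');cv2.imwrite('pics/w3.png',c['color']);pickle.dump(c,open('d2.pkl','wb'))"
```

```text
t: 3.7
eef_pos: [0.4482, -0.3242, 0.1981]
ee_rot: [2.651, 1.685, 0.0]
contact_force: [-1.0, -0.9, 0.5]
grip_width: 0.0855
gripper_force: 0.0
t: 4.5
eef_pos: [0.4482, -0.3242, 0.1342]
ee_rot: [3.068, 0.677, 0.0]
contact_force: [0.4, 0.0, -0.0]
grip_width: 0.0854
gripper_force: 0.0
t: 5.3
eef_pos: [0.448, -0.3246, 0.1344]
ee_rot: [3.141, -0.07, 0.0]
contact_force: [-0.5, 0.3, 0.2]
grip_width: 0.0855
gripper_force: 0.0
tcp [ 0.448  -0.3246  0.1344] yaw -0.0446 tilt 0.01 shift [-0.013  0.033  2.21 ] turn wz 0.061
5.3 [-8.38863016e-01  4.86563799e-01  1.55951985e+00  1.63629709e-05
  1.09537553e+00  7.76568136e-01]
```

View pics/w3.png

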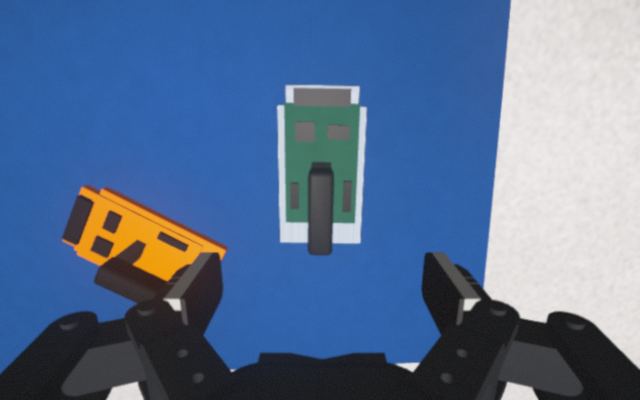

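The wrist view shows the carrier aligned, with its handle at (320,210) centred between the fingers at columns 195 and 450. The orange tray is clear to the left. Descending and gripping.

```bash
python3 -m pendant '[{"wx":0,"wy":0,"wz":0.06,"dx":-0.01,"dy":0.03,"dz":0.55,"gripper":1},{"wx":0,"wy":0,"wz":0,"dx":0,"dy":0,"dz":0.55,"gripper":1},{"wx":0,"wy":0,"wz":0,"dx":0,"dy":0,"dz":0.55,"gripper":1},{"wx":0,"wy":0,"wz":0,"dx":0,"dy":0,"dz":0.55,"gripper":1},{"wx":0,"wy":0,"wz":0,"dx":0,"dy":0,"dz":0,"gripper":1},{"wx":0,"wy":0,"wz":0,"dx":0,"dy":0,"dz":0,"gripper":-1},{"wx":0,"wy":0,"wz":0,"dx":0,"dy":0,"dz":0,"gripper":-1},{"wx":0,"wy":0,"wz":0,"dx":0,"dy":0,"dz":0,"gripper":-1}]' 60
python3 -m pendant '[{"wx":0,"wy":0,"wz":0,"dx":0,"dy":0,"dz":0,"gripper":-1},{"wx":0,"wy":0,"wz":0,"dx":0,"dy":0,"dz":0,"gripper":-1},{"wx":0,"wy":0,"wz":0,"dx":0,"dy":0,"dz":-0.1,"gripper":-1},{"wx":0,"wy":0,"wz":0,"dx":0,"dy":0,"dz":-0.4,"gripper":-1},{"wx":0,"wy":0,"wz":0,"dx":0,"dy":0,"dz":-0.6,"gripper":-1},{"wx":0,"wy":0,"wz":0,"dx":0,"dy":0,"dz":-0.6,"gripper":-1},{"wx":0,"wy":0,"wz":0,"dx":0,"dy":0,"dz":-0.6,"gripper":-1},{"wx":0,"wy":0,"wz":0,"dx":0,"dy":0,"dz":-0.4,"gripper":-1}]' 60
python3 - <<'E'
from est import *
s=R.from_euler("z",-.2487).as_matrix()@np.array([-.045,0,0])+[.6009,-.0136,0]; print(s)
go([s[0],s[1],.15],-.2487)
E
```

```text
t: 6.15
eef_pos: [0.4476, -0.3268, 0.0474]
ee_rot: [3.139, -0.082, 0.002]
contact_force: [-0.9, -0.7, 0.7]
grip_width: 0.0438
gripper_force: 0.0
t: 6.95
eef_pos: [0.4472, -0.3265, 0.1559]
ee_rot: [3.14, -0.082, 0.001]
contact_force: [0.7, 0.1, -4.5]
grip_width: 0.0149
gripper_force: 58.9
[ 0.5572845  -0.00252351  0.        ]
tcp [ 0.4472 -0.3265  0.1559] yaw -0.0523 tilt 0.06 shift [ 2.325 -8.232  0.142] turn wz 2.25
```

```bash
python3 -m pendant '[{"wx":0,"wy":0,"wz":0,"dx":0.1,"dy":-0.4,"dz":0,"gripper":-1},{"wx":0,"wy":0,"wz":0,"dx":0.2,"dy":-0.8,"dz":0,"gripper":-1},{"wx":0,"wy":0,"wz":0,"dx":0.3,"dy":-0.9,"dz":0,"gripper":-1},{"wx":0,"wy":0,"wz":0,"dx":0.3,"dy":-0.9,"dz":0,"gripper":-1},{"wx":0,"wy":0,"wz":0,"dx":0.3,"dy":-0.9,"dz":0,"gripper":-1},{"wx":0,"wy":0,"wz":0,"dx":0.3,"dy":-0.9,"dz":0,"gripper":-1},{"wx":0,"wy":0,"wz":0,"dx":0.3,"dy":-0.9,"dz":0,"gripper":-1},{"wx":0,"wy":0,"wz":0,"dx":0.3,"dy":-0.9,"dz":0,"gripper":-1}]'
python3 -m pendant '[{"wx":0,"wy":0,"wz":0,"dx":0.2,"dy":-0.9,"dz":0,"gripper":-1},{"wx":0,"wy":0,"wz":0,"dx":0.03,"dy":-0.73,"dz":0,"gripper":-1},{"wx":0,"wy":0,"wz":0.75,"dx":0,"dy":0,"dz":0,"gripper":-1},{"wx":0,"wy":0,"wz":0.75,"dx":0,"dy":0,"dz":0,"gripper":-1},{"wx":0,"wy":0,"wz":0.75,"dx":0,"dy":0,"dz":0,"gripper":-1},{"wx":0,"wy":0,"wz":0,"dx":0,"dy":0,"dz":0,"gripper":-1},{"wx":0,"wy":0,"wz":0,"dx":0,"dy":0,"dz":0,"gripper":-1},{"wx":0,"wy":0,"wz":0,"dx":0,"dy":0,"dz":0,"gripper":-1}]'
python3 - <<'E'
from est import *
import pickle
go([.5573,-.0025,.15],-.2487)
c=bot.camera("wrist");d=bot.camera("side");pickle.dump((c,d,tool()),open("d3.pkl","wb"))
cv2.imwrite("pics/w4.png",c["color"])
E
```

```text
t: 7.75
eef_pos: [0.5445, -0.0645, 0.1532]
ee_rot: [-3.14, 0.082, 0.003]
contact_force: [-0.2, -1.1, -4.3]
grip_width: 0.0153
gripper_force: 58.9
t: 8.55
eef_pos: [0.5572, -0.0022, 0.1539]
ee_rot: [-3.117, 0.388, 0.001]
contact_force: [-0.3, -0.4, -4.3]
grip_width: 0.015
gripper_force: 59.2
tcp [ 0.5572 -0.0022  0.1539] yaw -0.2473 tilt 0.05 shift [0.005 0.005 0.097] turn wz 0.016
```

View pics/w4.png

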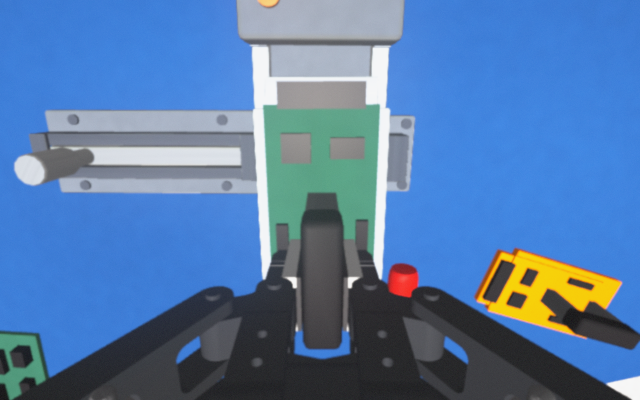

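The view from above is well aligned: the guides' inner faces are at columns 271 and 373, the tray spans 253 to 388, and the knob is at (50,165). Lowering.

```bash
python3 -m pendant '[{"wx":0,"wy":0,"wz":0.02,"dx":0,"dy":0.01,"dz":0.4,"gripper":-1},{"wx":0,"wy":0,"wz":0,"dx":0,"dy":0,"dz":0.4,"gripper":-1},{"wx":0,"wy":0,"wz":0,"dx":0,"dy":0,"dz":0.4,"gripper":-1},{"wx":0,"wy":0,"wz":0,"dx":0,"dy":0,"dz":0.4,"gripper":-1},{"wx":0,"wy":0,"wz":0,"dx":0,"dy":0,"dz":0.3,"gripper":-1},{"wx":0,"wy":0,"wz":0,"dx":0,"dy":0,"dz":0.2,"gripper":-1},{"wx":0,"wy":0,"wz":0,"dx":0,"dy":0,"dz":0.1,"gripper":-1},{"wx":0,"wy":0,"wz":0,"dx":0,"dy":0,"dz":0,"gripper":-1}]'
python3 -m pendant '[{"wx":0,"wy":0,"wz":0,"dx":0,"dy":0,"dz":0.03,"gripper":-1},{"wx":0,"wy":0,"wz":0,"dx":0,"dy":0,"dz":0.03,"gripper":-1},{"wx":0,"wy":0,"wz":0,"dx":0,"dy":0,"dz":0.03,"gripper":-1},{"wx":0,"wy":0,"wz":0,"dx":0,"dy":0,"dz":0.03,"gripper":-1},{"wx":0,"wy":0,"wz":0,"dx":0,"dy":0,"dz":0,"gripper":-1},{"wx":0,"wy":0,"wz":0,"dx":0,"dy":0,"dz":0,"gripper":-1},{"wx":0,"wy":0,"wz":0,"dx":0,"dy":0,"dz":0,"gripper":-1},{"wx":0,"wy":0,"wz":0,"dx":0,"dy":0,"dz":0,"gripper":-1}]'
python3 -c "
from est import *
go([.5573,-.0025,.061],-.2487)"
```

```text
t: 9.45
eef_pos: [0.5574, -0.0029, 0.0662]
ee_rot: [-3.117, 0.392, 0.0]
contact_force: [-0.4, 0.0, -2.4]
grip_width: 0.015
gripper_force: 59.2
t: 10.25
eef_pos: [0.5574, -0.0029, 0.0615]
ee_rot: [3.117, -0.392, 0.0]
contact_force: [-0.5, -0.7, -4.6]
grip_width: 0.0151
gripper_force: 59.2
tcp [ 0.5574 -0.0029  0.0615] yaw -0.2504 tilt 0.0 shift [-0.004 -0.01   0.013] turn wz -0.019
```

```bash
python3 -m pendant '[{"wx":0,"wy":0,"wz":-0.02,"dx":0,"dy":-0.01,"dz":0.02,"gripper":-1},{"wx":0,"wy":0,"wz":0,"dx":0,"dy":0,"dz":0.02,"gripper":-1},{"wx":0,"wy":0,"wz":0,"dx":0.1,"dy":0,"dz":0,"gripper":-1},{"wx":0,"wy":0,"wz":0,"dx":0.2,"dy":0,"dz":0,"gripper":-1},{"wx":0,"wy":0,"wz":0,"dx":0.2,"dy":0,"dz":0,"gripper":-1},{"wx":0,"wy":0,"wz":0,"dx":0.2,"dy":0,"dz":0,"gripper":-1},{"wx":0,"wy":0,"wz":0,"dx":0.1,"dy":0,"dz":0,"gripper":-1},{"wx":0,"wy":0,"wz":0,"dx":0,"dy":0,"dz":0,"gripper":-1}]'
python3 -c "
from est import *
h=R.from_euler('z',-.2487).as_matrix()@np.array([.035,0,0])+[.6009,-.0136,0];print(h)
go([h[0],h[1],.060],-.2487)"
```

```text
t: 11.05
eef_pos: [0.5889, -0.0106, 0.0597]
ee_rot: [3.117, -0.39, 0.0]
contact_force: [-0.7, -0.5, -3.3]
grip_width: 0.0151
gripper_force: 59.2
[ 0.63482316 -0.02221505  0.        ]
tcp [ 0.5889 -0.0106  0.0597] yaw -0.2488 tilt 0.01 shift [ 1.183e+00 -1.000e-03 -6.000e-03] turn wz -0.001
```

```bash
python3 -m pendant '[{"wx":0,"wy":0,"wz":0,"dx":0.1,"dy":0,"dz":0.02,"gripper":-1},{"wx":0,"wy":0,"wz":0,"dx":0.2,"dy":0,"dz":0.01,"gripper":-1},{"wx":0,"wy":0,"wz":0,"dx":0.2,"dy":0,"dz":0,"gripper":-1},{"wx":0,"wy":0,"wz":0,"dx":0.2,"dy":0,"dz":0,"gripper":-1},{"wx":0,"wy":0,"wz":0,"dx":0.2,"dy":0,"dz":0,"gripper":-1},{"wx":0,"wy":0,"wz":0,"dx":0.1,"dy":0,"dz":0,"gripper":-1},{"wx":0,"wy":0,"wz":0,"dx":0.05,"dy":0,"dz":0,"gripper":-1},{"wx":0,"wy":0,"wz":0,"dx":0.05,"dy":0,"dz":0,"gripper":-1}]'
python3 -c "
from est import *
go([0.6348,-.0222,.060],-.2487)"
```

```text
t: 11.85
eef_pos: [0.6311, -0.0212, 0.0589]
ee_rot: [-3.117, 0.389, 0.001]
contact_force: [-4.0, 1.4, 2.9]
grip_width: 0.0149
gripper_force: 60.1
tcp [ 0.6311 -0.0212  0.0589] yaw -0.2486 tilt 0.02 shift [ 0.096  0.002 -0.029] turn wz 0.001
```

Now it rests on the floor with light drag. Pressing on in small steps to the stop.

```bash
python3 -m pendant '[{"wx":0,"wy":0,"wz":0,"dx":0.05,"dy":0,"dz":0,"gripper":-1},{"wx":0,"wy":0,"wz":0,"dx":0.05,"dy":0,"dz":0,"gripper":-1},{"wx":0,"wy":0,"wz":0,"dx":0.03,"dy":0,"dz":0,"gripper":-1},{"wx":0,"wy":0,"wz":0,"dx":0.03,"dy":0,"dz":0,"gripper":-1},{"wx":0,"wy":0,"wz":0,"dx":0,"dy":0,"dz":0,"gripper":-1},{"wx":0,"wy":0,"wz":0,"dx":0,"dy":0,"dz":0,"gripper":-1},{"wx":0,"wy":0,"wz":0,"dx":0,"dy":0,"dz":0,"gripper":-1},{"wx":0,"wy":0,"wz":0,"dx":0,"dy":0,"dz":0,"gripper":-1}]'
python3 -c "
from est import *
go([0.6348,-.0222,.060],-.2487)"
```

```text
t: 12.65
eef_pos: [0.6317, -0.0213, 0.0587]
ee_rot: [-3.117, 0.388, 0.027]
contact_force: [-40.3, 6.5, 24.7]
grip_width: 0.0149
gripper_force: 63.5
tcp [ 0.6317 -0.0213  0.0587] yaw -0.2475 tilt 0.97 shift [ 0.081  0.004 -0.034] turn wz 0.014
```

```bash
python3 -m pendant '[{"wx":0,"wy":0,"wz":0,"dx":-0.06,"dy":0,"dz":-0.03,"gripper":-1},{"wx":0,"wy":0,"wz":0,"dx":-0.06,"dy":0,"dz":-0.02,"gripper":-1},{"wx":0,"wy":0,"wz":0,"dx":0,"dy":0,"dz":0,"gripper":-1},{"wx":0,"wy":0,"wz":0,"dx":0,"dy":0,"dz":0,"gripper":1},{"wx":0,"wy":0,"wz":0,"dx":0,"dy":0,"dz":0,"gripper":1},{"wx":0,"wy":0,"wz":0,"dx":0,"dy":0,"dz":0,"gripper":1},{"wx":0,"wy":0,"wz":0,"dx":0,"dy":0,"dz":0,"gripper":1},{"wx":0,"wy":0,"wz":0,"dx":0,"dy":0,"dz":0,"gripper":1}]'
python3 -m pendant '[{"wx":0,"wy":0,"wz":0,"dx":0,"dy":0,"dz":-0.3,"gripper":1},{"wx":0,"wy":0,"wz":0,"dx":0,"dy":0,"dz":-0.6,"gripper":1},{"wx":0,"wy":0,"wz":0,"dx":-0.5,"dy":0,"dz":-0.8,"gripper":1},{"wx":0,"wy":0,"wz":0,"dx":-0.8,"dy":0,"dz":-0.6,"gripper":1},{"wx":0,"wy":0,"wz":0,"dx":-0.8,"dy":0,"dz":-0.6,"gripper":1},{"wx":0,"wy":0,"wz":0,"dx":-0.5,"dy":0,"dz":0,"gripper":1},{"wx":0,"wy":0,"wz":0,"dx":0,"dy":0,"dz":0,"gripper":1},{"wx":0,"wy":0,"wz":0,"dx":0,"dy":0,"dz":0,"gripper":1}]'
python3 - <<'E'
from est import *
import pickle
c=bot.camera("wrist"); go([0.6348,-.0222,.060],-.2487)
pickle.dump(c,open("d4.pkl","wb"));cv2.imwrite("pics/w5.png",cv2.resize(c["color"][0:400,0:640],(800,500),interpolation=cv2.INTER_CUBIC))
E
```

```text
t: 13.45
eef_pos: [0.6329, -0.0217, 0.0609]
ee_rot: [3.117, -0.39, 0.001]
contact_force: [-0.3, -1.3, -0.1]
grip_width: 0.0847
gripper_force: 0.0
t: 14.25
eef_pos: [0.5324, 0.0038, 0.1774]
ee_rot: [3.117, -0.39, 0.002]
contact_force: [-0.5, 0.2, -0.3]
grip_width: 0.0856
gripper_force: 0.0
tcp [0.5326 0.0037 0.177 ] yaw -0.2489 tilt 0.04 shift [ 2.634e+00 -2.000e-03  2.926e+00] turn wz -0.002
```

View pics/w5.png

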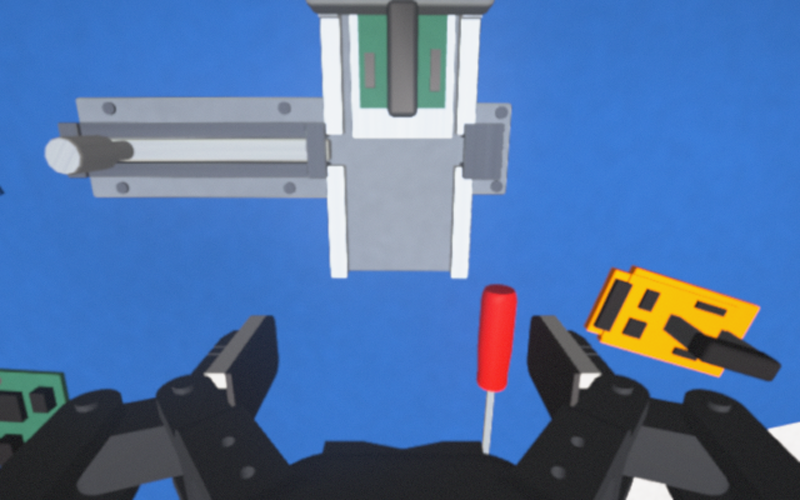

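Run:
```python
from est import *
import pickle
c=pickle.load(open("d4.pkl","rb"))
# refit dock from this view: guide-end inner tops, floor end, hood top front corners not seen
Ri=R.from_euler("z",.2487).as_matrix()
f=lambda u,z:((onz(c,np.array(u)/1.25,z)-[.6009,-.0136,0])@Ri.T*1000).round(1).tolist()
print("floor end (-101,+-36)",f([(348,270),(452,270)],.014))
print("guide ends (-101,±36)",f([(347,277),(452,277)],.028))
print("bolt bar edges (-22,-8 )",f([(220,162),(220,138)],.029))
print("rear top edge (-5)",f([(357,136),(450,137)],.022))
print("handle rear end top (7)",f([(388,115),(416,115)],.069))
print("knob top",f([(64,155)],.082))
g=cv2.cvtColor(c["color"],6).astype(int)
print(g[95:122,322],g[200:232,322])
```

```text
floor end (-101,+-36) [[-102.6, 38.1, 14.0], [-102.7, -37.0, 14.0]]
guide ends (-101,±36) [[-102.8, 37.1, 28.0], [-102.9, -35.4, 28.0]]
bolt bar edges (-22,-8 ) [[-24.3, 115.4, 29.0], [-9.4, 113.7, 29.0]]
rear top edge (-5) [[-8.6, 28.0, 22.0], [-9.3, -31.9, 22.0]]
handle rear end top (7) [[3.4, 6.5, 69.0], [3.4, -8.3, 69.0]]
knob top [[-15.8, 174.2, 82.0]]
[240 242 242 242 242 242 242 242 242 242 242 243 242 243 240 218 180 169
 168 167 169 169 169 170 168 171 171] [170 171 171 170 171 171 171 173 172 172 172 171 171 169 170 163 140 121
 116 114 116 114 117 114 116 114 114 113 113 114 114 116]
```

The picture shows the carrier under the hood, handle end at (402,110), rear edge at row ~137 and the bolt nose at (328,150). Measurement puts it home to within about 2 mm, and behind it is tight against the bolt. A low push on the rear edge with closed fingers will make sure.

```bash
python3 -c "
from est import *
h=R.from_euler('z',-.2487).as_matrix()@np.array([-.038,0,0])+[.6009,-.0136,0];print(h)
go([h[0],h[1],.034],-.2487)"
```

```text
[ 0.56406914 -0.00424652  0.        ]
tcp [0.5326 0.0037 0.177 ] yaw -0.2489 tilt 0.04 shift [ 8.100e-01 -1.000e-03  3.574e+00] turn wz -0.002
```

```bash
python3 -m pendant '[{"wx":0,"wy":0,"wz":0,"dx":0.4,"dy":0,"dz":0.4,"gripper":-1},{"wx":0,"wy":0,"wz":0,"dx":0.41,"dy":0,"dz":0.6,"gripper":-1},{"wx":0,"wy":0,"wz":0,"dx":0,"dy":0,"dz":0.4,"gripper":-1},{"wx":0,"wy":0,"wz":0,"dx":0,"dy":0,"dz":0.2,"gripper":-1},{"wx":0,"wy":0,"wz":0,"dx":0,"dy":0,"dz":0,"gripper":-1},{"wx":0,"wy":0,"wz":0,"dx":0,"dy":0,"dz":0.4,"gripper":-1},{"wx":0,"wy":0,"wz":0,"dx":0,"dy":0,"dz":0.6,"gripper":-1},{"wx":0,"wy":0,"wz":0,"dx":0,"dy":0,"dz":0.4,"gripper":-1}]'
python3 -m pendant '[{"wx":0,"wy":0,"wz":0,"dx":0,"dy":0,"dz":0.35,"gripper":-1},{"wx":0,"wy":0,"wz":0,"dx":0,"dy":0,"dz":0.2,"gripper":-1},{"wx":0,"wy":0,"wz":0,"dx":0,"dy":0,"dz":0,"gripper":-1},{"wx":0,"wy":0,"wz":0,"dx":0.1,"dy":0,"dz":0,"gripper":-1},{"wx":0,"wy":0,"wz":0,"dx":0.1,"dy":0,"dz":0,"gripper":-1},{"wx":0,"wy":0,"wz":0,"dx":0.1,"dy":0,"dz":0,"gripper":-1},{"wx":0,"wy":0,"wz":0,"dx":0,"dy":0,"dz":0,"gripper":-1},{"wx":0,"wy":0,"wz":0,"dx":0,"dy":0,"dz":0,"gripper":-1}]'
python3 -c "
from est import *
h=R.from_euler('z',-.2487).as_matrix()@np.array([-.016,0,0])+[.6009,-.0136,0];print(h)
go([h[0],h[1],.034],-.2487)"
```

```text
t: 15.1
eef_pos: [0.5636, -0.004, 0.0565]
ee_rot: [3.117, -0.39, 0.001]
contact_force: [-0.3, -0.4, -0.0]
grip_width: -0.0001
gripper_force: 0.0
t: 15.9
eef_pos: [0.575, -0.007, 0.0348]
ee_rot: [3.117, -0.39, 0.0]
contact_force: [0.7, 0.8, 0.1]
grip_width: 0.0003
gripper_force: 0.0
[ 0.58539227 -0.00966169  0.        ]
tcp [ 0.575  -0.007   0.0348] yaw -0.2487 tilt 0.01 shift [0.269 0.001 0.02 ] turn wz 0.0
```

```bash
python3 -m pendant '[{"wx":0,"wy":0,"wz":0,"dx":0.06,"dy":0,"dz":0,"gripper":-1},{"wx":0,"wy":0,"wz":0,"dx":0.06,"dy":0,"dz":0,"gripper":-1},{"wx":0,"wy":0,"wz":0,"dx":0.06,"dy":0,"dz":0,"gripper":-1},{"wx":0,"wy":0,"wz":0,"dx":0,"dy":0,"dz":0,"gripper":-1},{"wx":0,"wy":0,"wz":0,"dx":0.03,"dy":0,"dz":0,"gripper":-1},{"wx":0,"wy":0,"wz":0,"dx":0.03,"dy":0,"dz":0,"gripper":-1},{"wx":0,"wy":0,"wz":0,"dx":0,"dy":0,"dz":0,"gripper":-1},{"wx":0,"wy":0,"wz":0,"dx":0,"dy":0,"dz":0,"gripper":-1}]'
python3 -c "
from est import *
go([0.58539227,-0.00966,.034],-.2487)"
```

```text
t: 16.7
eef_pos: [0.5824, -0.0088, 0.0344]
ee_rot: [-3.117, 0.389, 0.008]
contact_force: [-10.3, 2.1, 7.3]
grip_width: 0.0005
gripper_force: 5.1
tcp [ 0.5824 -0.0088  0.0344] yaw -0.2484 tilt 0.3 shift [0.077 0.002 0.01 ] turn wz 0.003
```

```bash
python3 -m pendant '[{"wx":0,"wy":0,"wz":0,"dx":0.05,"dy":0,"dz":0,"gripper":-1},{"wx":0,"wy":0,"wz":0,"dx":0.03,"dy":0,"dz":0,"gripper":-1},{"wx":0,"wy":0,"wz":0,"dx":0,"dy":0,"dz":0,"gripper":-1},{"wx":0,"wy":0,"wz":0,"dx":0,"dy":0,"dz":0,"gripper":-1},{"wx":0,"wy":0,"wz":0,"dx":0,"dy":0,"dz":0,"gripper":-1},{"wx":0,"wy":0,"wz":0,"dx":0,"dy":0,"dz":0,"gripper":-1},{"wx":0,"wy":0,"wz":0,"dx":0,"dy":0,"dz":0,"gripper":-1},{"wx":0,"wy":0,"wz":0,"dx":0,"dy":0,"dz":0,"gripper":-1}]'
python3 -c "
from est import *
go([0.58539227,-0.00966,.034],-.2487)"
```

```text
t: 17.5
eef_pos: [0.5829, -0.0088, 0.0342]
ee_rot: [-3.117, 0.388, 0.02]
contact_force: [-25.2, 3.5, 16.6]
grip_width: 0.0001
gripper_force: 12.3
tcp [ 0.5829 -0.0088  0.0342] yaw -0.2478 tilt 0.73 shift [0.065 0.005 0.005] turn wz 0.01
```

Hard stop confirmed: 25 N with no further motion. Backing out, rising, and heading for the knob.

```bash
python3 -m pendant '[{"wx":0,"wy":0,"wz":0,"dx":-0.2,"dy":0,"dz":0,"gripper":-1},{"wx":0,"wy":0,"wz":0,"dx":-0.3,"dy":0,"dz":0,"gripper":-1},{"wx":0,"wy":0,"wz":0,"dx":0,"dy":0,"dz":-0.4,"gripper":-1},{"wx":0,"wy":0,"wz":0,"dx":0,"dy":0,"dz":-0.8,"gripper":-1},{"wx":0,"wy":0,"wz":0,"dx":0,"dy":0,"dz":-0.8,"gripper":-1},{"wx":0,"wy":0,"wz":0,"dx":0,"dy":0,"dz":-0.8,"gripper":1},{"wx":0,"wy":0,"wz":0,"dx":0,"dy":0,"dz":-0.3,"gripper":1},{"wx":0,"wy":0,"wz":0,"dx":0,"dy":0,"dz":0,"gripper":1}]'
python3 -c "
from est import *
h=R.from_euler('z',-.2487).as_matrix()@np.array([-.016,.174,0])+[.6009,-.0136,0];print(h)
go([h[0],h[1],.063],-.2487)"
```

```text
t: 18.3
eef_pos: [0.5686, -0.0053, 0.1599]
ee_rot: [3.117, -0.39, 0.005]
contact_force: [0.0, -0.2, 0.2]
grip_width: 0.043
gripper_force: 0.0
[0.62822135 0.15898489 0.        ]
tcp [ 0.5686 -0.0053  0.1599] yaw -0.2487 tilt 0.19 shift [ 0.426 -4.348  2.423] turn wz -0.0
```

```bash
python3 -m pendant '[{"wx":0,"wy":0,"wz":0,"dx":0.13,"dy":-0.45,"dz":0,"gripper":1},{"wx":0,"wy":0,"wz":0,"dx":0.1,"dy":-0.9,"dz":0,"gripper":1},{"wx":0,"wy":0,"wz":0,"dx":0.1,"dy":-0.9,"dz":0,"gripper":1},{"wx":0,"wy":0,"wz":0,"dx":0.1,"dy":-0.9,"dz":0,"gripper":1},{"wx":0,"wy":0,"wz":0,"dx":0,"dy":-0.9,"dz":0,"gripper":1},{"wx":0,"wy":0,"wz":0,"dx":0,"dy":-0.3,"dz":0,"gripper":1},{"wx":0,"wy":0,"wz":0,"dx":0,"dy":0,"dz":0,"gripper":1},{"wx":0,"wy":0,"wz":0,"dx":0,"dy":0,"dz":0,"gripper":1}]'
python3 - <<'E'
from est import *
go([.6282,.1590,.063],-.2487)
c=bot.camera("wrist"); s=bot.silhouettes("bolt_knob","wrist")
for m in s[:2]:
    print(m["confidence"],m["location"],onz(c,[m["location"][::-1]],.065),rect(m["mask"],c,.07))
E
```

```text
t: 19.1
eef_pos: [0.6271, 0.1582, 0.1575]
ee_rot: [3.117, -0.39, -0.003]
contact_force: [0.7, -0.1, 0.8]
grip_width: 0.0854
gripper_force: 0.0
tcp [0.6271 0.1582 0.1575] yaw -0.2492 tilt 0.1 shift [ 0.026 -0.029  2.364] turn wz -0.005
0.62 [191.6, 357.1] [[0.63050612 0.13187954 0.065     ]] ((620.7109375, 122.05524444580078), (120.21289825439453, 31.088455200195312), 75.66468811035156)
```

Run:
```python
from est import *
import pickle
c3,_,_=pickle.load(open("d3.pkl","rb")); c4=pickle.load(open("d4.pkl","rb"))
Ri=R.from_euler("z",.2487).as_matrix()
D=lambda P:((P-[.6009,-.0136,0])@Ri.T*1000).round(1)
print("w4",D(onz(c3,[(30,170)],.082)),"w5",D(onz(c4,[(64/1.25,155/1.25)],.082)))
c=bot.camera("wrist"); 
W=lambda x,y,z:(np.array([[x,y,z]])/1000)@R.from_euler("z",-.2487).as_matrix().T+[.6009,-.0136,0]
for y in (174,164,184): print(y,proj(c,W(-16,y,82)))
hsv=cv2.cvtColor(c["color"],40); nb=((hsv[...,0]<95)|(hsv[...,1]<90))
for r in range(150,300,8): print(r,"".join("#" if nb[r,k] else "." for k in range(240,400,3)))
g=cv2.cvtColor(c["color"],6)
for r in range(190,300,10): print(r,g[r,284:366:4])
```

```text
w4 [[-16.1 174.9  82. ]] w5 [[-15.8 174.2  82. ]]
174 [[317.96870508 212.74774581]]
164 [[333.85316788 212.7056934 ]]
184 [[302.08268282 212.78840626]]
150 ..........############################################
158 ..........############################################
166 ..........############################################
174 ..........############################################
182 ..........############################################
190 ..........############################################
198 ..........############################################
206 ..........############################################
214 ...........###########################################
222 ...........###########################################
230 ......................................................
238 ......................................................
246 ......................................................
254 ......................................................
262 ......................................................
270 ......................................................
278 
[... 341 characters left out ...]
 101 101 102]
210 [ 96 102 106 105 121 183 183 185 182 184 182 164 106 105 106 107 108 106
 106 106 106]
220 [150 150 148 115 108 182 182 183 183 182 188 149 147 147 147 145 145 146
 146 146 148]
230 [ 96  97  97  97  96  97  97  98  97  97  97  94 100  98  97  97  96  97
  97  99  99]
240 [96 93 96 95 96 93 95 96 95 96 97 96 93 95 95 94 96 96 96 98 96]
250 [93 94 93 95 93 94 95 95 94 93 92 96 96 97 96 97 94 96 95 96 97]
260 [95 93 95 93 93 92 92 93 93 94 94 92 95 96 94 93 94 94 94 94 94]
270 [93 93 92 90 93 95 94 93 93 93 93 95 94 93 94 92 92 92 92 93 93]
280 [91 92 93 94 93 93 95 93 94 95 93 93 92 93 93 93 92 92 92 94 94]
290 [94 93 93 91 92 92 93 93 93 92 93 91 96 93 95 92 92 94 92 93 93]
```

The knob top is at (316,212), within 2 px of the prediction. Descending and gripping it.

```bash
python3 -m pendant '[{"wx":0,"wy":0,"wz":0,"dx":0.03,"dy":-0.04,"dz":0.5,"gripper":1},{"wx":0,"wy":0,"wz":0,"dx":0,"dy":0,"dz":0.7,"gripper":1},{"wx":0,"wy":0,"wz":0,"dx":0,"dy":0,"dz":0.6,"gripper":1},{"wx":0,"wy":0,"wz":0,"dx":0,"dy":0,"dz":0.4,"gripper":1},{"wx":0,"wy":0,"wz":0,"dx":0,"dy":0,"dz":0.16,"gripper":1},{"wx":0,"wy":0,"wz":0,"dx":0,"dy":0,"dz":0,"gripper":-1},{"wx":0,"wy":0,"wz":0,"dx":0,"dy":0,"dz":0,"gripper":-1},{"wx":0,"wy":0,"wz":0,"dx":0,"dy":0,"dz":0,"gripper":-1}]' 40
python3 -m pendant '[{"wx":0,"wy":0,"wz":0,"dx":0,"dy":0,"dz":0,"gripper":-1},{"wx":0,"wy":0,"wz":0,"dx":0,"dy":0,"dz":0,"gripper":-1},{"wx":0,"wy":0,"wz":0,"dx":0,"dy":0,"dz":0,"gripper":-1},{"wx":0,"wy":0,"wz":0,"dx":0,"dy":0.1,"dz":0,"gripper":-1},{"wx":0,"wy":0,"wz":0,"dx":0,"dy":0.2,"dz":0,"gripper":-1},{"wx":0,"wy":0,"wz":0,"dx":0,"dy":0.2,"dz":0,"gripper":-1},{"wx":0,"wy":0,"wz":0,"dx":0,"dy":0.2,"dz":0,"gripper":-1},{"wx":0,"wy":0,"wz":0,"dx":0,"dy":0,"dz":0,"gripper":-1}]'
python3 -c "
from est import *
h=R.from_euler('z',-.2487).as_matrix()@np.array([-.0165,.072,0])+[.6009,-.0136,0];print(h)
go([h[0],h[1],.063],-.2487)"
```

```text
t: 20.05
eef_pos: [0.6295, 0.1603, 0.0655]
ee_rot: [-3.117, 0.39, -0.003]
contact_force: [0.4, 0.6, -0.8]
grip_width: 0.0438
gripper_force: 0.0
t: 20.85
eef_pos: [0.622, 0.1326, 0.0651]
ee_rot: [3.117, -0.39, 0.0]
contact_force: [-3.9, -1.4, 7.7]
grip_width: 0.0189
gripper_force: 39.3
[0.60263003 0.06024617 0.        ]
tcp [0.622  0.1326 0.0651] yaw -0.2492 tilt 0.02 shift [-0.023  1.872  0.052] turn wz -0.005
```

```bash
python3 -m pendant '[{"wx":0,"wy":0,"wz":0,"dx":0,"dy":0.2,"dz":0,"gripper":-1},{"wx":0,"wy":0,"wz":0,"dx":0,"dy":0.25,"dz":0,"gripper":-1},{"wx":0,"wy":0,"wz":0,"dx":0,"dy":0.25,"dz":0,"gripper":-1},{"wx":0,"wy":0,"wz":0,"dx":0,"dy":0.25,"dz":0,"gripper":-1},{"wx":0,"wy":0,"wz":0,"dx":0,"dy":0.25,"dz":0,"gripper":-1},{"wx":0,"wy":0,"wz":0,"dx":0,"dy":0.25,"dz":0,"gripper":-1},{"wx":0,"wy":0,"wz":0,"dx":0,"dy":0.2,"dz":0,"gripper":-1},{"wx":0,"wy":0,"wz":0,"dx":0,"dy":0,"dz":0,"gripper":-1}]'
python3 -m pendant '[{"wx":0,"wy":0,"wz":0,"dx":0,"dy":0.08,"dz":0,"gripper":-1},{"wx":0,"wy":0,"wz":0,"dx":0,"dy":0.08,"dz":0,"gripper":-1},{"wx":0,"wy":0,"wz":0,"dx":0,"dy":0.06,"dz":0,"gripper":-1},{"wx":0,"wy":0,"wz":0,"dx":0,"dy":0.04,"dz":0,"gripper":-1},{"wx":0,"wy":0,"wz":0,"dx":0,"dy":0,"dz":0,"gripper":-1},{"wx":0,"wy":0,"wz":0,"dx":0,"dy":0,"dz":0,"gripper":-1},{"wx":0,"wy":0,"wz":0,"dx":0,"dy":0,"dz":0,"gripper":-1},{"wx":0,"wy":0,"wz":0,"dx":0,"dy":0,"dz":0,"gripper":-1}]'
python3 -c "
from est import *
go([.6026,.0602,.063],-.2487)"
```

```text
t: 21.65
eef_pos: [0.6054, 0.0686, 0.065]
ee_rot: [3.117, -0.391, -0.001]
contact_force: [-4.8, -1.2, 8.8]
grip_width: 0.0189
gripper_force: 39.5
t: 22.45
eef_pos: [0.6036, 0.0619, 0.0651]
ee_rot: [-3.113, 0.388, -0.002]
contact_force: [1.1, 16.1, 6.2]
grip_width: 0.0191
gripper_force: 39.8
tcp [0.6036 0.0619 0.0651] yaw -0.2483 tilt 0.26 shift [-0.015  0.048  0.052] turn wz 0.005
```

The end of travel is felt at 16 N. Relaxing, releasing, rising and checking.

```bash
python3 -m pendant '[{"wx":0,"wy":0,"wz":0,"dx":0,"dy":-0.05,"dz":0,"gripper":-1},{"wx":0,"wy":0,"wz":0,"dx":0,"dy":0,"dz":0,"gripper":1},{"wx":0,"wy":0,"wz":0,"dx":0,"dy":0,"dz":0,"gripper":1},{"wx":0,"wy":0,"wz":0,"dx":0,"dy":0,"dz":0,"gripper":1},{"wx":0,"wy":0,"wz":0,"dx":0,"dy":0,"dz":0,"gripper":1},{"wx":0,"wy":0,"wz":0,"dx":0,"dy":0,"dz":-0.3,"gripper":1},{"wx":0,"wy":0,"wz":0,"dx":0,"dy":0,"dz":-0.6,"gripper":1},{"wx":0,"wy":0,"wz":0,"dx":0,"dy":0,"dz":-0.8,"gripper":1}]'
python3 -m pendant '[{"wx":0,"wy":0,"wz":0,"dx":-0.5,"dy":0.4,"dz":-0.6,"gripper":1},{"wx":0,"wy":0,"wz":0,"dx":-0.8,"dy":0.5,"dz":-0.4,"gripper":1},{"wx":0,"wy":0,"wz":0,"dx":-0.5,"dy":0.4,"dz":0,"gripper":1},{"wx":0,"wy":0,"wz":0,"dx":0,"dy":0.3,"dz":0,"gripper":1},{"wx":0,"wy":0,"wz":0,"dx":0,"dy":0,"dz":0,"gripper":1},{"wx":0,"wy":0,"wz":0,"dx":0,"dy":0,"dz":0,"gripper":1},{"wx":0,"wy":0,"wz":0,"dx":0,"dy":0,"dz":0,"gripper":1},{"wx":0,"wy":0,"wz":0,"dx":0,"dy":0,"dz":0,"gripper":1}]'
python3 - <<'E'
from est import *
c=bot.camera("wrist")
W=lambda x,y,z:(np.array([[x,y,z]])/1000)@R.from_euler("z",-.2487).as_matrix().T+[.6009,-.0136,0]
Ri=R.from_euler("z",.2487).as_matrix()
D=lambda u,z:((onz(c,u,z)-[.6009,-.0136,0])@Ri.T*1000).round(1)
print("knob pred",proj(c,W(-16.3,72.5,82)),"rear edge",proj(c,W(-7,0,22)),"bolt top at mid",proj(c,W(-16.5,20,29)))
g=cv2.cvtColor(c["color"],6)
k=proj(c,W(-16.3,72.5,82))[0].round().astype(int); print(k,g[k[1],k[0]-40:k[0]+41:4])
e=proj(c,W(-7,20,22))[0].round().astype(int); print(e,g[e[1]-20:e[1]+40:2,e[0]])
for m in bot.silhouettes("bolt_knob","wrist")[:2]: print(m["confidence"],m["location"],D([m["location"][::-1]],.07))
E
```

```text
t: 23.25
eef_pos: [0.6032, 0.0612, 0.1329]
ee_rot: [3.117, -0.39, -0.003]
contact_force: [0.4, 0.2, 0.9]
grip_width: 0.0853
gripper_force: 0.0
t: 24.05
eef_pos: [0.5186, 0.0173, 0.172]
ee_rot: [-3.117, 0.389, 0.001]
contact_force: [-0.8, -0.3, -0.3]
grip_width: 0.0856
gripper_force: 0.0
knob pred [[217.57644018  96.55226714]] rear edge [[332.88321844  84.33785946]] bolt top at mid [[306.82417425  97.04531553]]
[218  97] [166 168 168 167 166 171 200 211 213 209 214 213 208 212 107 101 100 203
 212 190 127]
[307  84] [240 242 242 242 242 242 242 242 242 242 242 238 174 214 215 215 214 213
 215 215 216 208 168 171 169 171 174 172 173 173]
0.7 [98.9, 293.6] [[-17.8  26.9  70. ]]
```

```bash
python3 -c "
from plant import bot
print(bot.hand_in())"
```

```text
the job is handed in; nothing more can be done
None
```

I loaded the carrier flat and fully home against the dock's end stop, threw the bolt to its end of travel, and handed the job in at about 24 s; `hand_in()` gave no verdict, and the estimates from the wrist camera, carrier x ≈ 53 mm and bolt ≈ 0.105 m, are both inside the limits.

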